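Set the batch number and stamp the carton

ROBOT

A 6-joint arm with a two-finger parallel gripper is mounted at the origin on a cart in front of the work surface, level with it; the furniture and walls round the work are solid. World frame = base frame: x ahead of the robot, y to its left, z up, the work surface at z = 0. Lengths are in mm, angles in rad, forces in N, time in s.
With the tool pointing down it reaches from about 350 to 775 mm from the base axis. Payload 7.3 kg.
Tool frame: the origin (TCP) lies between the finger pads; the fingertips stand 14 mm ahead of it and the grasp point (between the pads) lies 5 mm behind it; z points along the fingers, y is the line along which they close (so a half turn about z gives the same grasp; the last joint's range is limited). The gripper opens to 92 mm and grips with 3 to 60 N. Pads are 19 mm wide; open, the fingers measure 130 mm over their backs; the gripper's body (75 mm by 190 mm) begins 47 mm behind the grasp point.
Start: joints at [-0.146, 0.342, 1.524, -0, 1.275, -0.146], TCP at [525.021, 0.019, 201.441] pointing down, gripper open.
Joint ranges: [-2.53, 2.53], [-0.77, 2.02], [0.04, 2.7], [-1, 4.14], [0.28, 2.66], [-3.11, 3.11]. Speed limits (rad/s): [2.57, 2.57, 3.14, 3.14, 3.14, 3.14].

INTERFACE

Orientations are given as [roll, pitch, yaw] about the fixed x, y, z axes, in that order (R = Rz(yaw) Ry(pitch) Rx(roll)).
In Python, from plant import get_obs, cams, close_job gives the robot as it stands. The module is installed in compiled form; this text tells all that it offers.
- The arm moves only by the shell command python3 -m creep 'ROWS'. ROWS is JSON, a list of rows, each an object of numbers: "hand": the opening, from 0 (shut) to 1 (fully open); "tx", "ty", "tz": the shift along the tool's x, y, z in m; "spin": the turn about the tool's z in degrees. In form: [{"hand": .., "tx": .., "ty": .., "tz": .., "spin": ..}, ...]. A call has 1 to 5 rows; each row shifts and turns the commanded pose from where the row before left it, along the tool's axes as they then stand; what a row does not reach is not made up. A row lasts 1/8 s, in which the tool goes at most 62.5 mm and 10.7 degrees, less where a joint would pass 70% of its speed; a pose out of reach is approached as far as the arm can. A call is refused whole if a number of a shift passes 0.0625 or a number of a turn 10.7, either way. A call with a gripper value outside its range is refused whole. The fingers move at their own pace and stop on an object; the grip force is fixed at half the most. Time passes only in rows, so rows that do not move let the fingers close. It gives the time, the measured TCP pose, the force, the opening and the grip force at its end, in the units of the state.
- get_obs(): the state, without advancing time (a new reading comes with each control period).
- cams.capture(name): name is "scene" or "side" or "wrist"; returns a dict with "color" (420x560x3 uint8, red, green, blue), "K" (3x3 intrinsics, pixels), "R" (3x3) and "t" (3): a world point X has camera coordinates R X + t. Camera axes: x right, y down, z forward; pixel columns grow to the right and rows downward; lengths in mm; the calibration is good to about 2 mm. A picture is of the moment at which its call begins. There is no depth.
- close_job(): hands the job in; it is judged then, once.
The state is a dict: "time": time; "joint_positions": joint angles; "dq": joint speeds; "tau": joint torques, N m; "tool_pos": TCP position; "tcp_rot": TCP orientation; "contact_force": force on the tool from outside, world axes, zero at the start; "moment": the same for the moment, N m; "grip_width": finger opening in mm; "finger_force": force on a finger pad.
Only numpy, scipy, OpenCV 4.12 (cv2) and the standard library are available. Lean on these libraries where they do the work, as an engineer would, in place of code of your own. Each camera call takes 0.05 s, during which the arm holds its last target. There are 200 camera calls.

TASK

The next chocolate carton lies under the bench batch coder. Press the coder's black number wheel down against its spring, out of its lock, and roll it until the number 6 stands in the small window; let it spring up and lock there. Then press the stamp's palm knob down with a firm 12 N or so for half a second, so that its pad prints the carton, and let it rise again. Never push on any part of the coder with more than 20 N.

Things in the scene. Friction and masses are not known exactly. Their poses are not given: they have to be found in the camera images.
- coder: Bench batch coder, dark blue-grey, fixed. Origin: on the table, middle of its U-shaped base (165x190x8 mm, open to the front); x away from its front, y to its left, z up. Two posts (168 mm high, x +62, y +-45 mm) carry a head over the carton (x -61 to 95, y -73 to 59 mm). The head's height is NOT measured: clamped h = 0 to 20 mm above its lowest, varying; it stays put. Find wheel and knob by feel.
- wheel_low (a point): Where the number wheel's crown is with the head at its lowest (coder frame -15, 15, 141 mm); really h = 0 to 20 mm higher. Black ribbed rubber thumbwheel, 76 mm diameter, 23 mm wide (y), axis level along the coder's y. The crown stands 10 mm above the head's top, free along x: a closed fingertip laid on it from above rolls it by friction, 38 mm of travel along x per rad.
- window_low (a point): Middle of the small brass-framed window (15x15 mm, red marks at its sides) with the head at its lowest (coder frame -33, 43, 124 mm); really h higher. It sits left of the wheel in the sloping front face, which looks 50 degrees up. One number, 0 to 9, shows in it.
- knob_low (a point): Middle of the top of the stamp's black palm knob (36 mm wide, flat top 18 mm; moves straight down, at most 33 mm) with the head at its lowest (coder frame -20, -50, 190.5 mm); really h higher. Return spring: 2 N at the start, 0.06 N more per mm. The pad meets the carton after 6 mm + h; then its own spring adds 1 N and 4 N more per mm. A good print needs 5 N on the carton, about 9 N on the knob.
- batch_wheel (a joint): Wheel angle (rad). Number k stands in the window and locks at k x 0.6283 (6 at 3.770; stops just beyond 0 and 9). Starts from 1 to 4. Grows when the crown is pushed away from the front (coder's +x). Wheel up: locked. Pressed down 2.5 mm or more: rolls freely; its spring takes 3 N, then 2 N per mm (8 N frees it), hard stop at 5.5 mm. Let go within 0.2 rad of a number it rises and centres.
- carton: White chocolate carton, 78 x 152 x 44 mm, lying on the table between the arms of the coder's base, under the head; origin at the centre of its underside, long side along y. To be left where it lies.
Things that resemble listed ones, but are neither listed nor needed, are in the scene too. What is shaped like the carton but blue is not meant.

How it is judged (in metres and radians):
On the way, in this order (a step that is already met when the one before it is completed fails the run):
1. 6 stands in the window, the wheel is at rest and let go, so that it has sprung up and locked (value of joint batch_wheel between 3.65 and 3.89 rad and velocity of joint batch_wheel between -0.05 and 0.05 rad/s and contact force between each of the fingers, the arm and coder below 0.2 N), for 0.3 s.
2. the stamp's pad presses the carton with 5 N or more (contact force between carton and coder above 5 N), for 0.3 s.
At the end, for the whole second after the job is handed in: The wheel stands locked at 6 (3.770 rad within 0.12 rad); the stamp has been pressed after that and its pad is off the carton again (less than 1 N on it); the carton lies within 6 mm of where it was (value of joint batch_wheel between 3.65 and 3.89 rad and contact force between carton and coder below 1 N and distance of carton from where it was at the start of the episode below 0.006 m); the robot touches nothing.
It fails at once if the robot pushes on the coder with more than 20 N (contact force between any of the arm, the fingers and coder above 20 N).
It fails at once if the stamp presses the carton (more than 2 N) while another number than 6 is set (contact force between carton and coder above 2 N and not (value of joint batch_wheel between 3.65 and 3.89 rad)).
It also fails if it takes over 64 s, if anything falls off the work surface, if the arm or the gripper's body presses on something with over 40 N, if the wrist force passes 120 N, or if a joint passes its speed limit or range.

## Working session

There is one attempt and no reset: what is moved stays moved. The work goes in short steps, Python scripts to look and compute and a shell command to move; the robot and the scene stay as the last step left them, time stands still between calls to the robot, and variables do not carry over. Pictures are saved under pics/ and viewed, at most 10 in all, crops included, and the job is handed in when it is done.

```bash
mkdir -p pics
python3 - <<'E'
from plant import get_obs,cams
import cv2,numpy as np
o=get_obs();print(o)
ims=[]
for n in["scene","side"]:
    c=cams.capture(n);ims.append(c["color"][:,:,::-1]);np.savez(f"{n}.npz",**c);print(n,c["K"].tolist(),c["R"].round(4).tolist(),c["t"].tolist())
cv2.imwrite("pics/a.png",ims[0]);cv2.imwrite("pics/b.png",ims[1])
E
```

```text
{'time': 0.0, 'joint_positions': array([-1.46001934e-01,  3.42722775e-01,  1.52502617e+00, -2.65726936e-05,
        1.27537129e+00, -1.45996025e-01]), 'dq': array([ 3.39894403e-04,  1.84776655e-04, -6.42094504e-04,  6.98525178e-05,
       -3.65053580e-04, -1.43884927e-03]), 'tau': array([ 7.61924657e-04, -4.31245601e+01, -2.44219762e+01,  7.17750052e-02,
        5.59406646e-02, -1.04314388e-04]), 'tool_pos': array([5.24557248e+02, 7.75261154e-02, 2.00741761e+02]), 'tcp_rot': array([-3.14007763e+00, -1.97089989e-04,  1.57079802e+00]), 'contact_force': array([ 0.28345036,  0.1483651 , -0.80455943]), 'moment': array([0.01700065, 0.03143906, 0.02039926]), 'finger_force': 0.0, 'grip_width': 91.8585960786216}
scene [[512.412539961664, 0.0, 281.0690893093096], [0.0, 512.412539961664, 204.00645200864875], [0.0, 0.0, 1.0]] [[-0.3062, 0.9517, 0.022], [0.5538, 0.1968, -0.8091], [-0.7743, -0.2355, -0.5873]] [111.00686159910249, -186.92157286140886, 1388.6176147512801]
side [[413.2800047815846, 0.0, 278.74026591390674], [0.0, 413.2800047815846, 201.975560707354], [0.0, 0.0, 1.0]] [[0.3757, 0.9266, 0.0164], [0.4142, -0.152, -0.8974], [-0.829, 0.344, -0.4409]] [-268.95097769448734, -108.16566369233799, 1352.2102596922034]
```

View pics/a.png

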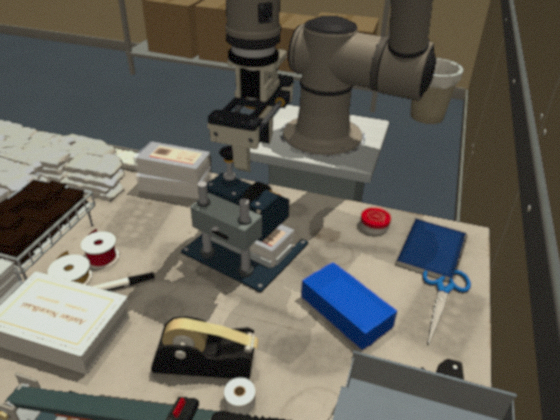

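View pics/b.png

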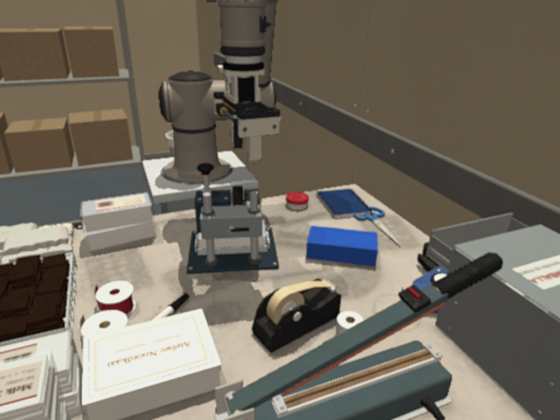

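The scene camera shows the coder around (240,225), and the side camera shows it around (232,225). Its back faces the cameras, so its front faces the robot. I'll enlarge both.

Run:
```python
import cv2,numpy as np
a=cv2.imread("pics/a.png")[140:300,170:325];b=cv2.imread("pics/b.png")[150:290,170:310]
f=lambda i,s:cv2.resize(i,(400,int(i.shape[0]*400/i.shape[1])),interpolation=cv2.INTER_CUBIC)
A=f(a,1);B=f(b,1);h=max(A.shape[0],B.shape[0])
p=lambda i:cv2.copyMakeBorder(i,0,h-i.shape[0],0,0,0)
m=np.hstack([p(A),p(B)]);m=np.clip(m.astype(float)*1.5,0,255).astype('uint8');print(m.shape,A.shape,B.shape);cv2.imwrite("pics/c.png",m)
```

```text
(412, 800, 3) (412, 400, 3) (400, 400, 3)
```

View pics/c.png

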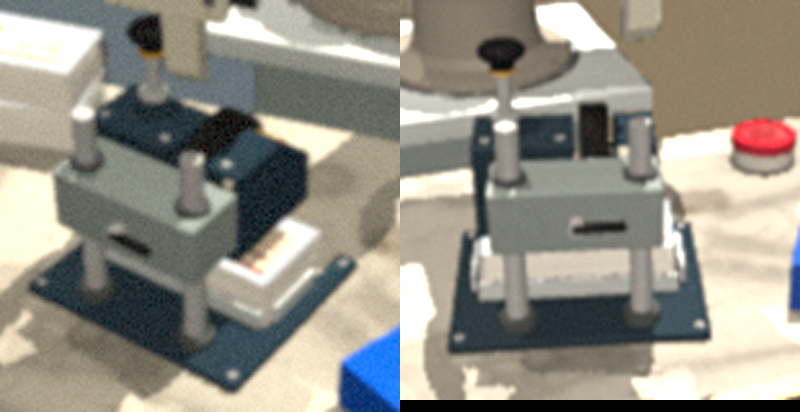

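In the crops, the coder's rear base corners are at scene (182,250) and (260,291), and at side (187,272) and (278,268). The post tops and knob are also visible. I'll fit the coder's pose.

```bash
cat > geo.py <<'E'
import numpy as np
C={n:dict(np.load(n+".npz")) for n in["scene","side"]}
def proj(c,X):
    p=np.asarray(X)@c["R"].T+c["t"];return (p@c["K"].T)[...,:2]/p[...,2:]
def W(q,P):
    x,y,a=q;P=np.asarray(P,float);c,s=np.cos(a),np.sin(a)
    return np.stack([x+c*P[...,0]-s*P[...,1],y+s*P[...,0]+c*P[...,1],P[...,2]],-1)
E
python3 - <<'E'
from geo import *
from scipy.optimize import least_squares
RR,RL,FL,FR=[82.5,-95,8],[82.5,95,8],[-82.5,95,8],[-82.5,-95,8];PR,PL=[62,-45,168],[62,45,168]
ob=[("scene",RR,(181.6,250.4)),("scene",RL,(259.9,291.1)),("scene",FL,(307.5,241.5)),("scene",PR,(202.2,183.4)),("scene",PL,(244.4,200)),
("side",RR,(187.5,272.5)),("side",RL,(278.5,268)),("side",FL,(269.8,228.7)),("side",FR,(192.8,232.3)),("side",PR,(207.5,193.8)),("side",PL,(254,192))]
f=lambda q:np.concatenate([proj(C[n],W(q,P))-u for n,P,u in ob])
r=least_squares(f,[600,0,0],loss="soft_l1",x_scale=[100,100,1]);q=r.x;print(q,f(q).reshape(-1,2).round(1).tolist())
for h in(0,10,20):
  print(h,[ (n,proj(C[n],W(q,[-20,-50,190.5+h])).round(1),proj(C[n],W(q,[-15,15,141+h])).round(1)) for n in C])
print(W(q,[[-15,15,141],[-33,43,124],[-20,-50,190.5]]).round(1))
E
```

```text
[ 5.06348289e+02 -2.60472434e+01 -2.69273529e-01] [[-1.3, 0.3], [1.6, 0.3], [1.9, 0.0], [-0.6, 1.5], [-0.7, 2.5], [-1.5, -2.3], [0.8, -2.8], [1.6, -2.6], [-0.9, -2.8], [-0.8, -0.4], [-0.2, -0.2]]
0 [('scene', array([228.3, 153. ]), array([256.1, 188.5])), ('side', array([205.1, 166.8]), array([237.5, 188.7]))]
10 [('scene', array([228. , 148.1]), array([256.1, 183.9])), ('side', array([204.8, 162.3]), array([237.4, 184.4]))]
20 [('scene', array([227.8, 143.2]), array([256.1, 179.2])), ('side', array([204.5, 157.7]), array([237.3, 180. ]))]
[[495.9  -7.6 141. ]
 [486.   24.2 124. ]
 [473.8 -68.9 190.5]]
```

Run:
```python
from plant import cams
import cv2,numpy as np
from geo import *
c=cams.capture("wrist");np.savez("wrist.npz",**c)
cv2.imwrite("pics/w0.png",cv2.resize(c["color"][:,:,::-1],(800,600),interpolation=cv2.INTER_CUBIC))
q=[506.3,-26,-.2693]
print((proj(c,W(q,[[-15,15,145],[-33,43,128],[-20,-50,194]]))*800/560).round(0), (-c["R"].T@c["t"]).round(0))
```

```text
[[334. 322.]
 [316. 251.]
 [276. 494.]] [526.  84. 385.]
```

View pics/w0.png

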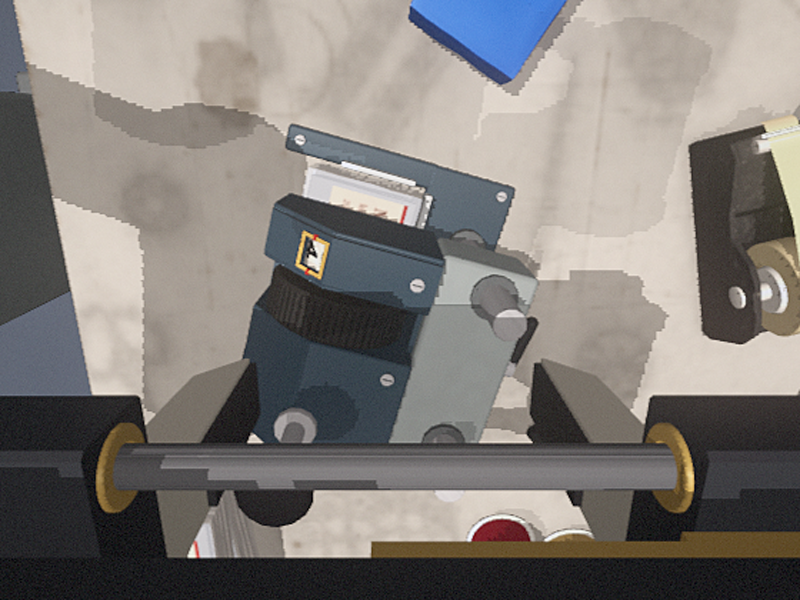

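The window is at (312,254), the wheel at about (340,310) and the knob at about (275,505). The left base corners are at (288,126) and (515,187). I'll enlarge the digit and check the pose with these corners.

Run:
```python
import cv2
from geo import *
c=dict(np.load("wrist.npz"))
im=c["color"][:,:,::-1][158:200,200:240]
im=cv2.rotate(im,cv2.ROTATE_90_COUNTERCLOCKWISE)
cv2.imwrite("pics/d.png",cv2.resize(im,None,fx=8,fy=8,interpolation=cv2.INTER_CUBIC))
from scipy.optimize import least_squares
s=.7
# base corners, window
ob=[([-82.5,95,8],(288,126)),([82.5,95,8],(515,187))]
f=lambda q:np.concatenate([proj(c,W(q,P))-np.array(u)*s for P,u in ob])
q=least_squares(f,[506,-26,-.27],x_scale=[100,100,1]).x;print(q,f(q).round(1))
for qq in (q,[506.3,-26,-.2693]):
  for h in(0,10,20):print(h,(proj(c,W(qq,[[-33,43,124+h],[-20,-50,190.5+h],[62,45,168]]))/s).round(0).tolist())
```

```text
[ 5.07357966e+02 -2.85985612e+01 -2.54563611e-01] [-0.6 -0.1  0.7  0.2]
0 [[318.0, 255.0], [282.0, 494.0], [515.0, 327.0]]
10 [[315.0, 260.0], [278.0, 510.0], [515.0, 327.0]]
20 [[312.0, 265.0], [272.0, 527.0], [515.0, 327.0]]
0 [[317.0, 249.0], [278.0, 488.0], [514.0, 323.0]]
10 [[314.0, 254.0], [273.0, 504.0], [514.0, 323.0]]
20 [[311.0, 259.0], [268.0, 521.0], [514.0, 323.0]]
```

View pics/d.png

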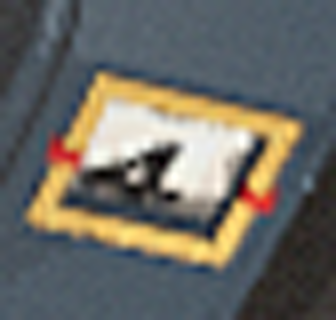

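The digit resembles a 4, but the view is too oblique to be sure. I'll move back toward the coder's front, shut the hand and spin to align, then look again.

```bash
python3 -m creep '[{"hand":0,"tx":0,"ty":-0.02,"tz":-0.04,"spin":0},{"hand":0,"tx":0,"ty":-0.055,"tz":0,"spin":0},{"hand":0,"tx":-0.02,"ty":-0.055,"tz":0,"spin":7.6},{"hand":0,"tx":0,"ty":0,"tz":0,"spin":7.6},{"hand":0,"tx":0,"ty":0,"tz":0,"spin":0}]'
python3 - <<'E'
from plant import cams,get_obs
import cv2
from geo import *
c=cams.capture("wrist");np.savez("wrist2.npz",**c)
print(get_obs()["tool_pos"],get_obs()["tcp_rot"],get_obs()["contact_force"],(-c["R"].T@c["t"]).round(0))
im=c["color"][:,:,::-1].copy()
p=proj(c,W([506.3,-26,-.265],[[-33,43,134]]))[0];print(p)
x,y=np.clip(p.astype(int),25,390);z=cv2.resize(im[y-25:y+25,x-25:x+25],(400,400),interpolation=cv2.INTER_CUBIC)
a=cv2.resize(im,(400,300))
o=np.zeros((400,800,3),'uint8');o[:300,:400]=a;o[:,400:]=cv2.rotate(z,cv2.ROTATE_90_COUNTERCLOCKWISE);cv2.imwrite("pics/w2.png",o)
E
```

```text
time: 0.78
tool_pos: [394.9, -20.1, 241.7]
tcp_rot: [3.141, -0.0, 1.306]
contact_force: [-0.1, 0.6, 0.0]
grip_width: 46.0
finger_force: 0.0
[395.22550778 -20.05776262 241.57820062] [ 3.14097533e+00 -4.45679261e-05  1.30803336e+00] [-0.08360288  0.18079495  0.30921777] [418.  61. 426.]
[373.75187679 112.11803418]
```

View pics/w2.png

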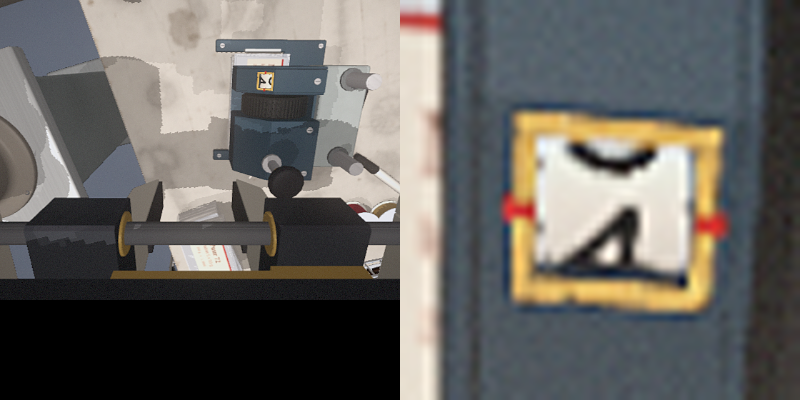

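The coder is aligned. The digit has a pointed top and a wide diagonal, with a round bottom above it, which fits 4 below 3. I'll start with two one-number strokes, then look again. First I go over the wheel's crown.

```bash
python3 -m creep '[{"hand":0,"tx":0.02,"ty":0.045,"tz":0,"spin":0},{"hand":0,"tx":0.016,"ty":0.038,"tz":0,"spin":0},{"hand":0,"tx":0,"ty":0,"tz":0.03,"spin":0},{"hand":0,"tx":0,"ty":0,"tz":0.026,"spin":0},{"hand":0,"tx":0,"ty":0,"tz":0,"spin":0}]'
python3 -m creep '[{"hand":0,"tx":0,"ty":0,"tz":0.004,"spin":0},{"hand":0,"tx":0,"ty":0,"tz":0,"spin":0},{"hand":0,"tx":0,"ty":0,"tz":0,"spin":0},{"hand":0,"tx":0,"ty":0,"tz":0,"spin":0}]'
python3 - <<'E'
from plant import cams
import cv2
c=cams.capture("wrist")
cv2.imwrite("pics/w3.png",cv2.rotate(c["color"][:,:,::-1],cv2.ROTATE_90_COUNTERCLOCKWISE))
E
```

```text
time: 1.45
tool_pos: [483.7, -6.5, 183.4]
tcp_rot: [-3.137, 0.0, 1.308]
contact_force: [0.2, 0.4, -0.0]
grip_width: 0.4
finger_force: 0.0
time: 1.95
tool_pos: [484.8, -7.0, 181.9]
tcp_rot: [3.141, -0.0, 1.306]
contact_force: [-0.6, -0.7, -0.1]
grip_width: 0.3
finger_force: 0.0
```

View pics/w3.png

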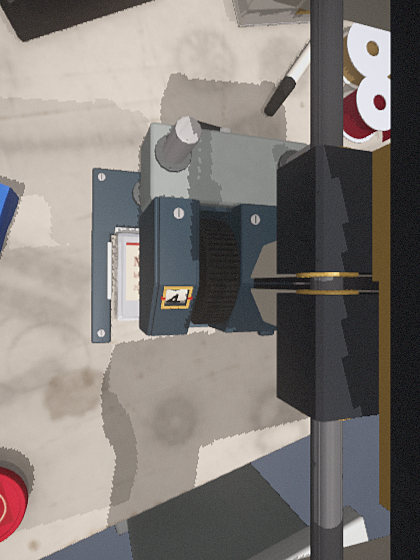

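The window still reads like a 4, at (177,297). The wheel spans columns 195–240 and rows 205–325, and the thin closed tip is at (252,284). I'll check the predicted wheel and tip pixels against these.

Run:
```python
from plant import cams,get_obs
from geo import *
c=cams.capture("wrist");q=[506.8,-28,-.262]
rot=lambda p:np.stack([p[...,1],559-p[...,0]],-1).round(0).tolist()
for h in(0,10,20):
  print(h,rot(proj(c,W(q,np.array([[-33,43,124],[-15,26.5,141],[-15,3.5,141],[10.7,26.5,131],[-15,15,141]])+[0,0,h]))))
o=get_obs();t=o["tool_pos"];print(t,rot(proj(c,t+[0,0,-14])),rot(proj(c,W(q,[[82.5,95,8],[-82.5,95,8]]))))
```

```text
0 [[175.0, 293.0], [206.0, 266.0], [239.0, 266.0], [201.0, 228.0], [223.0, 266.0]]
10 [[178.0, 294.0], [211.0, 265.0], [245.0, 265.0], [206.0, 226.0], [228.0, 265.0]]
20 [[182.0, 294.0], [216.0, 264.0], [252.0, 265.0], [211.0, 223.0], [234.0, 264.0]]
[484.63284229  -7.00580917 181.71736796] [239.0, 284.0] [[92.0, 167.0], [92.0, 344.0]]
```

The predictions match the picture, with h around 5 mm. I'll feel for the crown.

```bash
python3 -m creep '[{"hand":0,"tx":0,"ty":0,"tz":0.006,"spin":0},{"hand":0,"tx":0,"ty":0,"tz":0.003,"spin":0},{"hand":0,"tx":0,"ty":0,"tz":0,"spin":0},{"hand":0,"tx":0,"ty":0,"tz":0,"spin":0}]'|egrep 'pos|for'
python3 -m creep '[{"hand":0,"tx":0,"ty":0,"tz":0.002,"spin":0},{"hand":0,"tx":0,"ty":0,"tz":0,"spin":0}]'|egrep 'pos|contact'
python3 -m creep '[{"hand":0,"tx":0,"ty":0,"tz":0.002,"spin":0},{"hand":0,"tx":0,"ty":0,"tz":0,"spin":0}]'|egrep 'pos|contact'
```

```text
tool_pos: [484.6, -7.0, 172.4]
contact_force: [-0.6, -0.5, -0.4]
finger_force: 0.0
tool_pos: [484.5, -7.0, 170.3]
contact_force: [0.2, 0.6, 0.6]
tool_pos: [484.5, -7.0, 168.3]
contact_force: [0.6, -0.3, -0.5]
```

```bash
python3 -m creep '[{"hand":0,"tx":0,"ty":0,"tz":0.0015,"spin":0},{"hand":0,"tx":0,"ty":0,"tz":0,"spin":0}]'|egrep 'pos|contact'
python3 -m creep '[{"hand":0,"tx":0,"ty":0,"tz":0.0015,"spin":0},{"hand":0,"tx":0,"ty":0,"tz":0,"spin":0}]'|egrep 'pos|contact'
python3 -m creep '[{"hand":0,"tx":0,"ty":0,"tz":0.0015,"spin":0},{"hand":0,"tx":0,"ty":0,"tz":0,"spin":0}]'|egrep 'pos|contact'
```

```text
tool_pos: [484.5, -7.0, 166.8]
contact_force: [0.3, -0.0, 0.5]
tool_pos: [484.5, -7.0, 165.3]
contact_force: [-0.4, 0.6, 0.3]
tool_pos: [484.5, -7.0, 163.8]
contact_force: [-0.5, 0.1, 0.0]
```

```bash
python3 -m creep '[{"hand":0,"tx":0,"ty":0,"tz":0.0015,"spin":0},{"hand":0,"tx":0,"ty":0,"tz":0,"spin":0}]'|egrep 'pos|contact'
python3 -m creep '[{"hand":0,"tx":0,"ty":0,"tz":0.0015,"spin":0},{"hand":0,"tx":0,"ty":0,"tz":0,"spin":0}]'|egrep 'pos|contact'
python3 -m creep '[{"hand":0,"tx":0,"ty":0,"tz":0.001,"spin":0},{"hand":0,"tx":0,"ty":0,"tz":0,"spin":0}]'|egrep 'pos|contact'
```

```text
tool_pos: [484.5, -7.0, 162.3]
contact_force: [0.6, 0.4, -0.9]
tool_pos: [484.5, -7.0, 160.8]
contact_force: [-0.2, -0.1, -0.9]
tool_pos: [484.5, -7.0, 159.9]
contact_force: [-0.0, -0.0, -0.2]
```

```bash
python3 -m creep '[{"hand":0,"tx":0,"ty":0,"tz":0.001,"spin":0},{"hand":0,"tx":0,"ty":0,"tz":0,"spin":0}]'|egrep 'pos|contact'
python3 -m creep '[{"hand":0,"tx":0,"ty":0,"tz":0.0015,"spin":0},{"hand":0,"tx":0,"ty":0,"tz":0,"spin":0}]'|egrep 'pos|contact'
python3 -m creep '[{"hand":0,"tx":0,"ty":0,"tz":0.0015,"spin":0},{"hand":0,"tx":0,"ty":0,"tz":0,"spin":0}]'|egrep 'pos|contact'
```

```text
tool_pos: [484.5, -7.0, 158.9]
contact_force: [0.4, -0.3, 0.4]
tool_pos: [484.4, -7.0, 157.3]
contact_force: [-0.4, -0.5, -0.5]
tool_pos: [484.5, -7.0, 155.8]
contact_force: [-0.3, -0.5, -0.2]
```

```bash
for i in 1; do :; done
python3 -m creep '[{"hand":0,"tx":0,"ty":0,"tz":0.001,"spin":0},{"hand":0,"tx":0,"ty":0,"tz":0,"spin":0}]'|egrep 'pos|contact'
python3 -m creep '[{"hand":0,"tx":0,"ty":0,"tz":0.001,"spin":0},{"hand":0,"tx":0,"ty":0,"tz":0,"spin":0}]'|egrep 'pos|contact'
python3 -m creep '[{"hand":0,"tx":0,"ty":0,"tz":0.001,"spin":0},{"hand":0,"tx":0,"ty":0,"tz":0,"spin":0}]'|egrep 'pos|contact'
```

```text
tool_pos: [484.5, -7.0, 154.9]
contact_force: [-1.0, -0.1, -0.1]
tool_pos: [484.5, -7.0, 153.9]
contact_force: [0.0, 0.3, -0.8]
tool_pos: [484.5, -7.0, 152.9]
contact_force: [-0.4, 0.6, 0.1]
```

```bash
python3 -m creep '[{"hand":0,"tx":0,"ty":0,"tz":0.001,"spin":0},{"hand":0,"tx":0,"ty":0,"tz":0,"spin":0}]'|egrep 'pos|contact'
python3 -m creep '[{"hand":0,"tx":0,"ty":0,"tz":0.001,"spin":0},{"hand":0,"tx":0,"ty":0,"tz":0,"spin":0}]'|egrep 'pos|contact'
```

```text
tool_pos: [484.5, -7.0, 151.9]
contact_force: [0.3, 0.2, -0.3]
tool_pos: [484.5, -7.0, 150.9]
contact_force: [0.3, 0.5, -0.5]
```

Run:
```python
from plant import cams,get_obs
import cv2
from geo import *
c=cams.capture("wrist");d=cams.capture("side")
a=cv2.rotate(c["color"][:,:,::-1],cv2.ROTATE_90_COUNTERCLOCKWISE)[170:350,120:300]
b=d["color"][150:250,180:280,::-1]
r=lambda i:cv2.resize(i,(400,400),interpolation=cv2.INTER_CUBIC)
cv2.imwrite("pics/e.png",np.hstack([r(a),np.clip(r(b)*1.4,0,255).astype('uint8')]))
print(get_obs()["tool_pos"])
```

```text
[484.55117695  -6.9954402  150.92016094]
```

View pics/e.png

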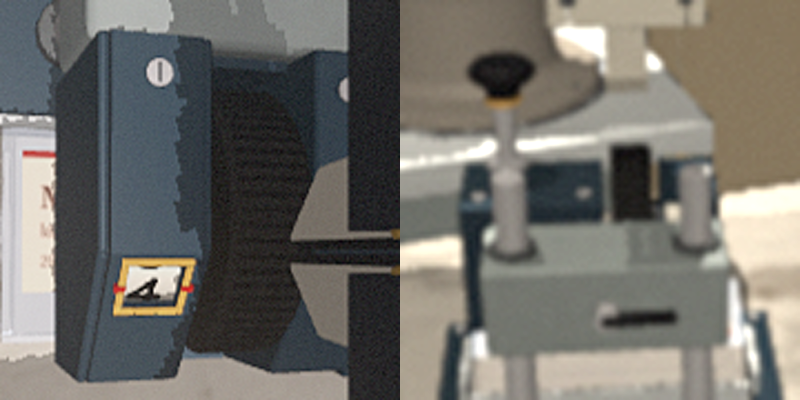

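The left panel shows the tip near (290,250) with the wheel to its left. The right panel shows the finger end at (625,85), well above the wheel at (630,150). I'll check this with the numbers.

Run:
```python
from plant import get_obs
from geo import *
t=get_obs()["tool_pos"]
d=C["side"];q=[506.8,-28,-.262]
pan=lambda X:((proj(d,X)-[180,150])*4).round(0).tolist()
print("tip",pan(t+[0,0,-14]),"tcp",pan(t),"+30",pan(t+[0,0,30]))
for h in(0,10,20): print(h,"crown",pan(W(q,[-15,15,141+h])),"knob",pan(W(q,[-20,-50,190.5+h])))
print("posts",pan(W(q,[[62,-45,168],[62,45,168]])))
```

```text
tip [225.0, 153.0] tcp [224.0, 129.0] +30 [223.0, 77.0]
0 crown [227.0, 156.0] knob [97.0, 68.0]
10 crown [226.0, 138.0] knob [95.0, 50.0]
20 crown [226.0, 121.0] knob [94.0, 32.0]
posts [[104.0, 175.0], [293.0, 168.0]]
```

Run:
```python
from plant import get_obs,cams
import cv2
from geo import *
d=cams.capture("side");s=cams.capture("scene");t=get_obs()["tool_pos"]
print("start tips side",[proj(d,[525+a,0,187]).round(0).tolist() for a in(-56,-46,46,56)])
print("now tip side/scene",proj(d,t-[0,0,14]).round(1),proj(s,t-[0,0,14]).round(1))
def cr(c,u,v,sc):
    i=c["color"][v-50:v+50,u-50:u+50,::-1].astype(float)
    return np.clip(255*(cv2.resize(i,(400,400),interpolation=cv2.INTER_CUBIC)/255).clip(0,1)**.5,0,255).astype('uint8')
a=cr(s,250,175,0);b=cr(d,236,180,0)
cv2.imwrite("pics/f.png",np.hstack([a,b]))
```

```text
start tips side [[237.0, 164.0], [238.0, 165.0], [252.0, 181.0], [254.0, 183.0]]
now tip side/scene [236.3 188.3] [258.6 187.1]
```

View pics/f.png

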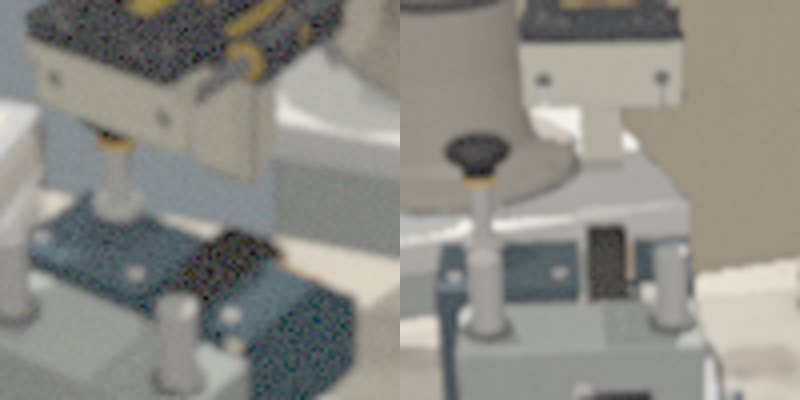

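Run:
```python
from plant import get_obs
from geo import *
from scipy.optimize import least_squares
t=get_obs()["tool_pos"]
for us,ud in(((261,170),(236.5,171)),((257.5,166),(236.5,171))):
  r=least_squares(lambda X:np.r_[proj(C["scene"],X)-us,proj(C["side"],X)-ud],t);print(t.round(1),r.x.round(1),r.cost)
q=[506.8,-28,-.262]
# crown top: scene, side
r=least_squares(lambda X:np.r_[proj(C["scene"],X)-(260,184.5),proj(C["side"],X)-(236.5,187)],t);print("crown",r.x.round(1),r.cost)
```

```text
[484.6  -7.  151. ] [481.1  -3.7 173.8] 0.4516635573384536
[484.6  -7.  151. ] [487.3  -7.5 181.1] 1.892807726238729
crown [480.1  -5.7 139.2] 0.2655733952098009
```

The images put the real fingertip near z≈175, about 37 mm higher than stated, while the crown is near 141–146. So the fingers end short of the quoted tip, which explains the missing contact. I'll go on down, partly free and then by feel.

```bash
python3 -m creep '[{"hand":0,"tx":0.002,"ty":0,"tz":0.004,"spin":0},{"hand":0,"tx":0,"ty":0,"tz":0.004,"spin":0},{"hand":0,"tx":0,"ty":0,"tz":0,"spin":0}]'|egrep 'pos|contact'
python3 -m creep '[{"hand":0,"tx":0,"ty":0,"tz":0.002,"spin":0},{"hand":0,"tx":0,"ty":0,"tz":0.002,"spin":0},{"hand":0,"tx":0,"ty":0,"tz":0,"spin":0}]'|egrep 'pos|contact'
python3 - <<'E'
from plant import get_obs,cams
import cv2
from geo import *
d=cams.capture("side");s=cams.capture("scene");t=get_obs()["tool_pos"];print(t)
def cr(c,u,v):
    i=c["color"][v-50:v+50,u-50:u+50,::-1].astype(float)
    return (255*(cv2.resize(i,(400,400),interpolation=cv2.INTER_CUBIC)/255).clip(0,1)**.5).astype('uint8')
cv2.imwrite("pics/g.png",np.hstack([cr(s,250,175),cr(d,236,180)]))
E
```

```text
tool_pos: [484.8, -5.0, 142.4]
contact_force: [-0.2, -0.4, -0.0]
tool_pos: [485.0, -5.1, 138.8]
contact_force: [0.0, 1.2, 0.0]
[485.11257612  -5.07909216 138.97568809]
```

View pics/g.png

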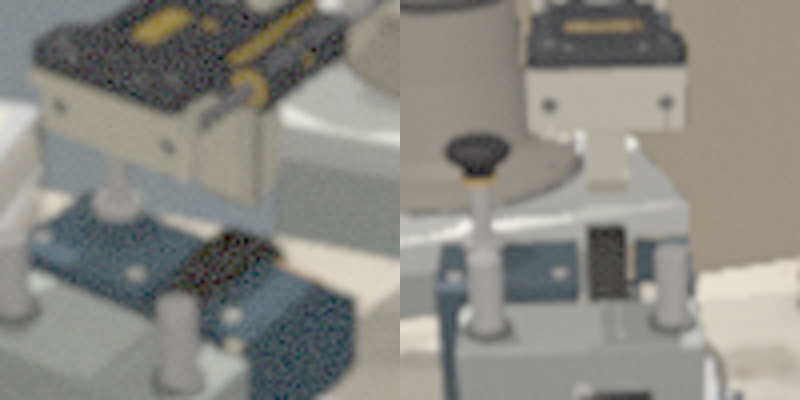

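The tip is now at about (608,188) in the side panel, and the wheel's top at (608,226), so roughly 13 mm are left. The body clears the knob sideways by about 9 mm. I'll feel downward.

```bash
python3 -m creep '[{"hand":0,"tx":0,"ty":0,"tz":0.003,"spin":0},{"hand":0,"tx":0,"ty":0,"tz":0.003,"spin":0},{"hand":0,"tx":0,"ty":0,"tz":0,"spin":0}]'|egrep 'pos|contact'
python3 -m creep '[{"hand":0,"tx":0,"ty":0,"tz":0.0015,"spin":0},{"hand":0,"tx":0,"ty":0,"tz":0,"spin":0}]'|egrep 'pos|contact'
python3 -m creep '[{"hand":0,"tx":0,"ty":0,"tz":0.0015,"spin":0},{"hand":0,"tx":0,"ty":0,"tz":0,"spin":0}]'|egrep 'pos|contact'
```

```text
tool_pos: [484.9, -5.1, 132.6]
contact_force: [0.9, 0.4, -0.5]
tool_pos: [485.0, -5.1, 131.4]
contact_force: [-0.3, -0.3, 0.1]
tool_pos: [485.0, -5.0, 129.8]
contact_force: [-0.0, -0.5, -0.2]
```

```bash
python3 -m creep '[{"hand":0,"tx":0,"ty":0,"tz":0.0012,"spin":0},{"hand":0,"tx":0,"ty":0,"tz":0,"spin":0}]'|egrep 'pos|contact'
python3 -m creep '[{"hand":0,"tx":0,"ty":0,"tz":0.0012,"spin":0},{"hand":0,"tx":0,"ty":0,"tz":0,"spin":0}]'|egrep 'pos|contact'
python3 -m creep '[{"hand":0,"tx":0,"ty":0,"tz":0.0012,"spin":0},{"hand":0,"tx":0,"ty":0,"tz":0,"spin":0}]'|egrep 'pos|contact'
```

```text
tool_pos: [485.0, -5.1, 128.6]
contact_force: [0.3, 0.0, 0.3]
tool_pos: [485.0, -5.1, 127.4]
contact_force: [0.4, 0.2, 0.4]
tool_pos: [485.0, -5.0, 126.2]
contact_force: [0.3, -0.4, 0.6]
```

```bash
python3 -m creep '[{"hand":0,"tx":0,"ty":0,"tz":0.0012,"spin":0},{"hand":0,"tx":0,"ty":0,"tz":0,"spin":0}]'|egrep 'pos|contact'
python3 -m creep '[{"hand":0,"tx":0,"ty":0,"tz":0.0012,"spin":0},{"hand":0,"tx":0,"ty":0,"tz":0,"spin":0}]'|egrep 'pos|contact'
python3 -m creep '[{"hand":0,"tx":0,"ty":0,"tz":0.0012,"spin":0},{"hand":0,"tx":0,"ty":0,"tz":0,"spin":0}]'|egrep 'pos|contact'
```

```text
tool_pos: [485.0, -5.1, 125.0]
contact_force: [0.1, -0.9, -0.5]
tool_pos: [485.0, -5.1, 123.8]
contact_force: [0.1, -0.1, -0.0]
tool_pos: [485.0, -5.1, 122.6]
contact_force: [0.0, 0.0, -0.2]
```

```bash
python3 -m creep '[{"hand":0,"tx":0,"ty":0,"tz":0.0012,"spin":0},{"hand":0,"tx":0,"ty":0,"tz":0,"spin":0}]'|egrep 'pos|contact'
python3 -m creep '[{"hand":0,"tx":0,"ty":0,"tz":0.0012,"spin":0},{"hand":0,"tx":0,"ty":0,"tz":0,"spin":0}]'|egrep 'pos|contact'
python3 -m creep '[{"hand":0,"tx":0,"ty":0,"tz":0.0012,"spin":0},{"hand":0,"tx":0,"ty":0,"tz":0,"spin":0}]'|egrep 'pos|contact'
```

```text
tool_pos: [485.0, -5.1, 121.4]
contact_force: [-0.5, 0.5, -0.3]
tool_pos: [485.0, -5.1, 120.2]
contact_force: [-0.5, 0.6, -0.0]
tool_pos: [485.3, -5.1, 119.4]
contact_force: [0.6, 0.6, 3.5]
```

Contact at TCP z≈119.8, with a 3.5 N preload that matches the wheel. I'll press it free.

```bash
python3 -m creep '[{"hand":0,"tx":0,"ty":0,"tz":0.0013,"spin":0},{"hand":0,"tx":0,"ty":0,"tz":0,"spin":0}]'|egrep 'pos|contact'
python3 -m creep '[{"hand":0,"tx":0,"ty":0,"tz":0.0012,"spin":0},{"hand":0,"tx":0,"ty":0,"tz":0,"spin":0}]'|egrep 'pos|contact'
```

```text
tool_pos: [485.6, -5.0, 118.6]
contact_force: [-0.4, 0.0, 8.3]
tool_pos: [485.9, -5.1, 117.7]
contact_force: [-1.4, 0.9, 9.3]
```

```bash
python3 -m creep '[{"hand":0,"tx":0,"ty":0.003,"tz":0,"spin":0},{"hand":0,"tx":0,"ty":0.003,"tz":0,"spin":0},{"hand":0,"tx":0,"ty":0,"tz":0,"spin":0}]'|egrep 'pos|contact'
python3 -m creep '[{"hand":0,"tx":0,"ty":0.003,"tz":0,"spin":0},{"hand":0,"tx":0,"ty":0.003,"tz":0,"spin":0},{"hand":0,"tx":0,"ty":0,"tz":0,"spin":0}]'|egrep 'pos|contact'
```

```text
tool_pos: [492.5, -6.9, 118.1]
contact_force: [0.0, 1.2, 9.6]
tool_pos: [498.5, -8.6, 118.1]
contact_force: [1.0, -0.4, 9.7]
```

```bash
python3 -m creep '[{"hand":0,"tx":0,"ty":0.003,"tz":0,"spin":0},{"hand":0,"tx":0,"ty":0.003,"tz":0,"spin":0},{"hand":0,"tx":0,"ty":0,"tz":0,"spin":0}]'|egrep 'pos|contact'
python3 -m creep '[{"hand":0,"tx":0,"ty":0.0025,"tz":0,"spin":0},{"hand":0,"tx":0,"ty":0.002,"tz":0,"spin":0},{"hand":0,"tx":0,"ty":0,"tz":0,"spin":0}]'|egrep 'pos|contact'
```

```text
tool_pos: [504.5, -10.2, 118.1]
contact_force: [1.0, -0.3, 7.1]
tool_pos: [508.2, -11.3, 117.5]
contact_force: [2.2, -0.5, 6.4]
```

The force fell below 8 N at the end, so the wheel may have locked early. I'll lift and check the digit by comparing the rectified window with rendered digits, validated on the earlier frames.

```bash
python3 -m creep '[{"hand":0,"tx":0,"ty":0,"tz":-0.006,"spin":0},{"hand":0,"tx":0,"ty":-0.012,"tz":-0.01,"spin":0},{"hand":0,"tx":0,"ty":-0.012,"tz":0,"spin":0},{"hand":0,"tx":0,"ty":-0.01,"tz":-0.03,"spin":0},{"hand":0,"tx":0,"ty":0,"tz":0,"spin":0}]'|egrep 'pos|contact'
cat > dig.py <<'E'
import cv2
from geo import *
q=[506.8,-28,-.262]
s50,c50=np.sin(np.radians(50)),np.cos(np.radians(50))
def rect(c,h,du=(0,0),N=60):
    u=np.array([s50,0,c50]) # up the face
    m=np.array([-33,43,124+h])
    hw=11
    P=[m+a*hw*np.array([0,1,0])+b*hw*u for a,b in((1,1),(-1,1),(-1,-1),(1,-1))]
    px=(proj(c,W(q,P))+du).astype(np.float32)
    H=cv2.getPerspectiveTransform(px,np.float32([[0,0],[N,0],[N,N],[0,N]]))
    return cv2.warpPerspective(c["color"],H,(N,N),flags=cv2.INTER_CUBIC)
def centre(c):
    "window centre by yellow frame, near the predicted place"
    p=proj(c,W(q,[-33,43,129]));x,y=p.astype(int)
    x0,y0=x-20,y-20
    hsv=cv2.cvtColor(c["color"][y0:y0+40,x0:x0+40],cv2.COLOR_RGB2HSV)
    m=cv2.inRange(hsv,(15,110,120),(32,255,255));pts=cv2.findNonZero(m)
    (cx,cy),_,_=cv2.minAreaRect(pts);return np.array([cx+x0,cy+y0])-p
def match(c):
    g=cv2.cvtColor(rect(c,5,centre(c)),cv2.COLOR_RGB2GRAY)
    w=g[14:47,15:46]; out=[]
    for k in range(10):
        best=(-1,)
        for font in(0,2):
          for sc in(.8,1.,1.2,1.4):
            T=np.full((100,80),255,np.uint8)
            def put(d,dy):
                (a,b),_=cv2.getTextSize(str(d),font,sc,3);cv2.putText(T,str(d),(40-a//2,50+b//2+dy),font,sc,0,3,cv2.LINE_AA)
            put(k,0)
            r=cv2.matchTemplate(cv2.GaussianBlur(T,(5,5),0),w,cv2.TM_CCOEFF_NORMED);best=max(best,(round(float(r.max()),2),font,sc))
        out.append((best[0],k))
    return sorted(out)[::-1][:5],w
E
python3 - <<'E'
from dig import *
from plant import cams
for n in("wrist","wrist2"):
    c=dict(np.load(n+".npz"));print(n,centre(c).round(1),match(c)[0])
c=cams.capture("wrist");np.savez("wrist4.npz",**c);print(centre(c).round(1),match(c)[0])
E
```

```text
tool_pos: [473.9, -1.8, 164.2]
contact_force: [-1.4, -0.2, -0.2]
wrist [-3.6 -0.7] [(0.77, 4), (0.67, 9), (0.67, 6), (0.65, 8), (0.63, 0)]
wrist2 [-2.1 -1.1] [(0.71, 4), (0.61, 2), (0.56, 6), (0.56, 0), (0.55, 9)]
[-3.8 -0.2] [(0.67, 5), (0.63, 9), (0.58, 6), (0.58, 2), (0.55, 8)]
```

The match gives 4 before and 5 now, so one stroke moves one number. I'll repeat it, starting a little later and pressing slightly deeper in the second half.

```bash
python3 -m creep '[{"hand":0,"tx":0,"ty":0.012,"tz":0.012,"spin":0},{"hand":0,"tx":0,"ty":0,"tz":0.014,"spin":0},{"hand":0,"tx":0,"ty":0,"tz":0.01,"spin":0},{"hand":0,"tx":0,"ty":0,"tz":0.005,"spin":0},{"hand":0,"tx":0,"ty":0,"tz":0,"spin":0}]'|egrep 'pos|contact'
python3 -m creep '[{"hand":0,"tx":0,"ty":0,"tz":0.0015,"spin":0},{"hand":0,"tx":0,"ty":0,"tz":0.0015,"spin":0},{"hand":0,"tx":0,"ty":0,"tz":0,"spin":0}]'|egrep 'pos|contact'
```

```text
tool_pos: [485.5, -5.3, 121.5]
contact_force: [0.8, -0.4, 0.0]
tool_pos: [486.1, -5.3, 119.4]
contact_force: [-0.6, 0.0, 6.2]
```

```bash
python3 -m creep '[{"hand":0,"tx":0,"ty":0,"tz":0.0015,"spin":0},{"hand":0,"tx":0,"ty":0,"tz":0.0005,"spin":0},{"hand":0,"tx":0,"ty":0,"tz":0,"spin":0}]'|egrep 'pos|contact'
python3 -m creep '[{"hand":0,"tx":0,"ty":0.003,"tz":0,"spin":0},{"hand":0,"tx":0,"ty":0.003,"tz":0,"spin":0},{"hand":0,"tx":0,"ty":0,"tz":0,"spin":0}]'|egrep 'pos|contact'
python3 -m creep '[{"hand":0,"tx":0,"ty":0.003,"tz":0,"spin":0},{"hand":0,"tx":0,"ty":0.003,"tz":0.0005,"spin":0},{"hand":0,"tx":0,"ty":0,"tz":0,"spin":0}]'|egrep 'pos|contact'
```

```text
tool_pos: [486.5, -5.4, 117.9]
contact_force: [-1.0, -0.2, 9.4]
tool_pos: [493.0, -7.2, 118.2]
contact_force: [-0.3, -1.3, 10.0]
tool_pos: [499.2, -8.8, 117.9]
contact_force: [0.9, -1.0, 10.2]
```

```bash
python3 -m creep '[{"hand":0,"tx":0,"ty":0.003,"tz":0.0006,"spin":0},{"hand":0,"tx":0,"ty":0.003,"tz":0.0006,"spin":0},{"hand":0,"tx":0,"ty":0,"tz":0,"spin":0}]'|egrep 'pos|contact'
python3 -m creep '[{"hand":0,"tx":0,"ty":0.0025,"tz":0.0005,"spin":0},{"hand":0,"tx":0,"ty":0.0015,"tz":0.0003,"spin":0},{"hand":0,"tx":0,"ty":0,"tz":0,"spin":0}]'|egrep 'pos|contact'
```

```text
tool_pos: [505.6, -10.6, 116.9]
contact_force: [2.8, -1.6, 8.7]
tool_pos: [509.6, -11.7, 116.1]
contact_force: [3.4, -1.5, 9.1]
```

```bash
python3 -m creep '[{"hand":0,"tx":0,"ty":0,"tz":-0.006,"spin":0},{"hand":0,"tx":0,"ty":-0.012,"tz":-0.012,"spin":0},{"hand":0,"tx":0,"ty":-0.012,"tz":0,"spin":0},{"hand":0,"tx":0,"ty":-0.01,"tz":-0.03,"spin":0},{"hand":0,"tx":0,"ty":0,"tz":0,"spin":0}]'|egrep 'pos|contact'
python3 - <<'E'
from dig import *
from plant import cams
c=cams.capture("wrist");np.savez("wrist5.npz",**c);print(centre(c).round(1),match(c)[0])
b=match(dict(np.load("wrist4.npz")))[1];a=match(c)[1]
f=lambda w:(w.min(0).tolist() and [[int((r<110).sum()) for r in np.array_split(x,3,1)] for x in np.array_split(w,5)])
print(f(b));print(f(a))
E
```

```text
tool_pos: [473.8, -1.8, 163.6]
contact_force: [-0.4, 0.5, -0.6]
[-3.5 -0. ] [(0.72, 9), (0.64, 2), (0.58, 6), (0.57, 0), (0.56, 5)]
[[51, 35, 0], [8, 20, 14], [39, 40, 7], [4, 6, 0], [37, 46, 30]]
[[45, 20, 0], [52, 39, 6], [42, 39, 9], [11, 13, 0], [49, 43, 22]]
```

The 6 and 9 loops are confusable in this oblique view. I'll back off to see the window more squarely, and compare.

```bash
python3 -m creep '[{"hand":0,"tx":-0.01,"ty":-0.04,"tz":0,"spin":0},{"hand":0,"tx":-0.01,"ty":-0.05,"tz":0.01,"spin":0},{"hand":0,"tx":-0.01,"ty":-0.01,"tz":0.02,"spin":0},{"hand":0,"tx":0,"ty":0,"tz":0,"spin":0}]'|egrep 'pos|contact'
python3 - <<'E'
from dig import *
from plant import cams
c=cams.capture("wrist");np.savez("wrist6.npz",**c);print((-c["R"].T@c["t"]).round(0),proj(c,W(q,[-33,43,129])).round(0),centre(c).round(1))
def match2(c):
    g=cv2.cvtColor(rect(c,5,centre(c)),cv2.COLOR_RGB2GRAY);w=g[13:48,14:47];out=[]
    for k in range(10):
        best=(-1,)
        for sc in(.7,.85,1.,1.15,1.3):
         for asp in(.7,.85,1.):
          for gap in (1.4,1.7,2.0):
            T=np.full((200,100),255,np.uint8)
            (a,b),_=cv2.getTextSize("0",0,sc,3)
            for j in(-1,0,1):
                if 0<=k+j<=9:cv2.putText(T,str(k+j),(50-a//2,int(100+b/2+j*b*gap)),0,sc,0,3,cv2.LINE_AA)
            T=cv2.GaussianBlur(cv2.resize(T,None,fx=1,fy=asp),(5,5),0)
            m=int(100*asp);T=T[m-32:m+32,22:78]
            r=cv2.matchTemplate(T,w,cv2.TM_CCOEFF_NORMED);best=max(best,(round(float(r.max()),2),sc,asp,gap,int(np.unravel_index(r.argmax(),r.shape)[0])))
        out.append((k,)+best)
    return sorted(out,key=lambda x:-x[1])[:4]
for n in("wrist","wrist2","wrist4","wrist5","wrist6"):print(n,match2(dict(np.load(n+".npz"))))
E
```

```text
tool_pos: [367.6, -4.6, 130.8]
contact_force: [0.3, -1.2, 0.8]
[391.  77. 315.] [487. 145.] [-1.  -0.6]
wrist [(4, 0.68, 1.3, 1.0, 2.0, 9), (6, 0.62, 1.0, 1.0, 2.0, 7), (9, 0.62, 0.85, 1.0, 2.0, 8), (8, 0.61, 1.0, 0.85, 2.0, 6)]
wrist2 [(4, 0.92, 1.3, 1.0, 1.4, 2), (6, 0.76, 1.0, 1.0, 1.7, 0), (9, 0.76, 1.0, 1.0, 1.7, 0), (3, 0.7, 1.15, 0.7, 1.7, 7)]
wrist4 [(5, 0.79, 1.3, 0.85, 1.4, 24), (6, 0.69, 1.3, 1.0, 1.4, 25), (8, 0.63, 1.3, 0.85, 1.4, 24), (0, 0.62, 1.15, 0.7, 1.4, 20)]
wrist5 [(5, 0.7, 1.3, 0.7, 1.4, 20), (6, 0.7, 1.3, 0.85, 1.4, 22), (9, 0.69, 1.3, 1.0, 2.0, 13), (0, 0.68, 1.15, 0.7, 1.4, 19)]
wrist6 [(6, 0.75, 1.3, 0.85, 2.0, 14), (0, 0.73, 1.15, 0.7, 2.0, 10), (5, 0.73, 1.3, 0.85, 2.0, 14), (9, 0.7, 1.3, 1.0, 2.0, 5)]
```

Run:
```python
from dig import *
def m3(c,dy=4):
    g=cv2.cvtColor(rect(c,5,centre(c)),cv2.COLOR_RGB2GRAY);w=g[16:46,17:44];out=[]
    for k in range(10):
        best=(-1,)
        for sc in(1.1,1.3,1.5,1.7):
         for th in(3,4,5):
          for fx in(.7,.85,1.):
           for fy in(.6,.7,.85,1.):
            T=np.full((120,100),255,np.uint8);(a,b),_=cv2.getTextSize(str(k),0,sc,th)
            cv2.putText(T,str(k),(50-a//2,60+b//2),0,sc,0,th,cv2.LINE_AA)
            T=cv2.GaussianBlur(cv2.resize(T,None,fx=fx,fy=fy),(5,5),0);m=int(60*fy);n=int(50*fx)
            T=T[max(0,m-15-dy):m+15+dy,n-17:n+17]
            if T.shape[0]<30: continue
            r=cv2.matchTemplate(T,w,cv2.TM_CCOEFF_NORMED);best=max(best,(round(float(r.max()),3),sc,th,fx,fy))
        out.append((best[0],k))
    return sorted(out)[::-1][:6]
for n in("wrist4","wrist5","wrist6"):print(n,m3(dict(np.load(n+".npz"))),m3(dict(np.load(n+".npz")),9))
```

```text
wrist4 [(0.696, 9), (0.631, 2), (0.589, 8), (0.576, 0), (0.457, 7), (0.433, 6)] [(0.759, 5), (0.696, 9), (0.675, 0), (0.636, 3), (0.631, 2), (0.589, 8)]
wrist5 [(0.752, 9), (0.705, 0), (0.683, 2), (0.562, 8), (0.54, 5), (0.508, 6)] [(0.752, 9), (0.711, 6), (0.707, 5), (0.705, 0), (0.683, 2), (0.645, 8)]
wrist6 [(0.756, 0), (0.718, 6), (0.717, 5), (0.638, 8), (0.555, 9), (0.544, 3)] [(0.756, 0), (0.718, 6), (0.717, 5), (0.716, 9), (0.659, 8), (0.626, 2)]
```

Correlation alone doesn't separate 5, 6 and 0. I'll use topology instead: a 6 has an enclosed hole in its lower half, a 5 has none, and 9 and 0 have theirs elsewhere.

Run:
```python
from dig import *
for n in("wrist2","wrist4","wrist5","wrist6"):
    c=dict(np.load(n+".npz"));g=cv2.cvtColor(rect(c,5,centre(c),N=120),cv2.COLOR_RGB2GRAY)
    w=g[25:96,28:92]
    lo,hi=np.percentile(w,[3,97])
    for f in(.4,.5,.6,.7):
        ink=(w<lo+f*(hi-lo)).astype(np.uint8)
        N,L,S,Cn=cv2.connectedComponentsWithStats(ink,connectivity=8)
        blobs=[(S[i].tolist()) for i in range(1,N) if S[i][4]>40]
        N,L,S,Cn=cv2.connectedComponentsWithStats(1-ink,connectivity=4)
        H=[(S[i].tolist()) for i in range(1,N) if S[i][4]>12 and S[i][0]>0 and S[i][1]>0 and S[i][0]+S[i][2]<64 and S[i][1]+S[i][3]<71]
        print(n,f,"ink",blobs,"holes",H)
```

```text
wrist2 0.4 ink [[9, 0, 44, 14, 342], [0, 32, 64, 39, 834]] holes [[25, 50, 13, 16, 155]]
wrist2 0.5 ink [[8, 0, 46, 14, 390], [0, 31, 64, 40, 938]] holes [[25, 51, 12, 15, 124]]
wrist2 0.6 ink [[7, 0, 47, 15, 439], [0, 31, 64, 40, 1036]] holes [[26, 52, 11, 13, 100]]
wrist2 0.7 ink [[7, 0, 48, 16, 485], [0, 30, 64, 41, 1144]] holes [[27, 52, 9, 12, 77]]
wrist4 0.4 ink [[3, 0, 46, 47, 880], [0, 58, 64, 13, 606]] holes []
wrist4 0.5 ink [[3, 0, 46, 48, 1002], [0, 56, 64, 15, 704]] holes []
wrist4 0.6 ink [[2, 0, 47, 48, 1122], [0, 55, 64, 16, 814]] holes []
wrist4 0.7 ink [[2, 0, 48, 50, 1268], [0, 52, 64, 19, 916]] holes []
wrist5 0.4 ink [[1, 0, 47, 49, 1125], [0, 58, 64, 13, 631]] holes [[10, 20, 28, 22, 457]]
wrist5 0.5 ink [[0, 0, 48, 50, 1265], [0, 57, 64, 14, 721]] holes [[11, 21, 27, 20, 406]]
wrist5 0.6 ink [[0, 0, 48, 51, 1393], [0, 55, 64, 16, 805]] holes [[11, 22, 26, 18, 362]]
wrist5 0.7 ink [[0, 0, 64, 71, 2456]] holes [[12, 23, 24, 16, 314]]
wrist6 0.4 ink [[5, 2, 48, 64, 1366]] holes [[15, 36, 28, 22, 471]]
wrist6 0.5 ink [[5, 2, 48, 65, 1462]] holes [[16, 36, 27, 21, 440]]
wrist6 0.6 ink [[4, 1, 49, 66, 1577]] holes [[16, 36, 27, 21, 409]]
wrist6 0.7 ink [[9, 0, 21, 7, 75], [4, 0, 60, 68, 1742]] holes [[17, 36, 25, 20, 382]]
```

In wrist6 the digit is whole, with a single hole in its lower half, so 6 is set. The earlier 5 showed no hole. Next is the knob: I raise to TCP z≈190, go over it, and feel downward from there. Contact is expected near TCP z≈171.

```bash
python3 -m creep '[{"hand":0,"tx":0,"ty":0,"tz":-0.04,"spin":0},{"hand":0,"tx":0,"ty":0,"tz":-0.025,"spin":0},{"hand":0,"tx":-0.012,"ty":0.04,"tz":0,"spin":0},{"hand":0,"tx":-0.0125,"ty":0.04,"tz":0,"spin":0},{"hand":0,"tx":-0.012,"ty":0.04,"tz":0,"spin":0}]'|egrep 'pos|contact|time'
python3 -m creep '[{"hand":0,"tx":0,"ty":0,"tz":0.006,"spin":0},{"hand":0,"tx":0,"ty":0,"tz":0.006,"spin":0},{"hand":0,"tx":0,"ty":0,"tz":0,"spin":0}]'|egrep 'pos|contact|time'
```

```text
time: 18.12
tool_pos: [478.2, -72.2, 197.6]
contact_force: [1.6, 0.8, 0.2]
time: 18.5
tool_pos: [475.0, -70.7, 184.7]
contact_force: [-0.4, 0.5, -0.0]
```

```bash
python3 -m creep '[{"hand":0,"tx":0,"ty":0,"tz":0.005,"spin":0},{"hand":0,"tx":0,"ty":0,"tz":0.004,"spin":0},{"hand":0,"tx":0,"ty":0,"tz":0,"spin":0}]'|egrep 'pos|contact'
python3 -m creep '[{"hand":0,"tx":0,"ty":0,"tz":0.002,"spin":0},{"hand":0,"tx":0,"ty":0,"tz":0,"spin":0}]'|egrep 'pos|contact'
python3 -m creep '[{"hand":0,"tx":0,"ty":0,"tz":0.002,"spin":0},{"hand":0,"tx":0,"ty":0,"tz":0,"spin":0}]'|egrep 'pos|contact'
python3 -m creep '[{"hand":0,"tx":0,"ty":0,"tz":0.002,"spin":0},{"hand":0,"tx":0,"ty":0,"tz":0,"spin":0}]'|egrep 'pos|contact'
```

```text
tool_pos: [475.5, -71.3, 175.9]
contact_force: [-0.4, 0.1, -0.7]
tool_pos: [475.8, -71.5, 174.1]
contact_force: [0.2, -0.1, -0.0]
tool_pos: [475.8, -71.5, 172.0]
contact_force: [0.3, 0.4, -0.4]
tool_pos: [476.0, -71.5, 170.2]
contact_force: [-0.6, 0.6, 1.9]
```

Knob contact at TCP z≈171, as predicted. I keep pressing.

```bash
python3 -m creep '[{"hand":0,"tx":0,"ty":0,"tz":0.002,"spin":0},{"hand":0,"tx":0,"ty":0,"tz":0.002,"spin":0},{"hand":0,"tx":0,"ty":0,"tz":0,"spin":0}]'|egrep 'pos|contact'
python3 -m creep '[{"hand":0,"tx":0,"ty":0,"tz":0.0015,"spin":0},{"hand":0,"tx":0,"ty":0,"tz":0,"spin":0}]'|egrep 'pos|contact'
python3 -m creep '[{"hand":0,"tx":0,"ty":0,"tz":0.0015,"spin":0},{"hand":0,"tx":0,"ty":0,"tz":0,"spin":0}]'|egrep 'pos|contact'
```

```text
tool_pos: [475.9, -71.5, 166.0]
contact_force: [-0.3, -0.6, 1.7]
tool_pos: [476.0, -71.5, 164.6]
contact_force: [0.0, -0.6, 2.7]
tool_pos: [475.9, -71.5, 163.1]
contact_force: [1.2, -0.7, 1.7]
```

```bash
python3 -m creep '[{"hand":0,"tx":0,"ty":0,"tz":0.001,"spin":0},{"hand":0,"tx":0,"ty":0,"tz":0,"spin":0}]'|egrep 'pos|contact'
python3 -m creep '[{"hand":0,"tx":0,"ty":0,"tz":0.001,"spin":0},{"hand":0,"tx":0,"ty":0,"tz":0,"spin":0}]'|egrep 'pos|contact'
```

```text
tool_pos: [476.0, -71.5, 162.1]
contact_force: [1.1, -0.3, 2.9]
tool_pos: [476.0, -71.5, 161.1]
contact_force: [2.4, -0.0, 3.1]
```

```bash
python3 -m creep '[{"hand":0,"tx":0,"ty":0,"tz":0.001,"spin":0},{"hand":0,"tx":0,"ty":0,"tz":0,"spin":0}]'|egrep 'pos|contact'
python3 -m creep '[{"hand":0,"tx":0,"ty":0,"tz":0.001,"spin":0},{"hand":0,"tx":0,"ty":0,"tz":0,"spin":0}]'|egrep 'pos|contact'
```

```text
tool_pos: [475.9, -71.5, 160.1]
contact_force: [1.0, -0.6, 3.0]
tool_pos: [476.0, -71.5, 159.4]
contact_force: [0.0, -0.4, 5.1]
```

Pad contact began near z≈159.8. I'll go to about 12 N and hold.

```bash
python3 -m creep '[{"hand":0,"tx":0,"ty":0,"tz":0.001,"spin":0},{"hand":0,"tx":0,"ty":0,"tz":0,"spin":0}]'|egrep 'pos|contact'
python3 -m creep '[{"hand":0,"tx":0,"ty":0,"tz":0.001,"spin":0},{"hand":0,"tx":0,"ty":0,"tz":0,"spin":0}]'|egrep 'pos|contact'
```

```text
tool_pos: [476.0, -71.5, 158.7]
contact_force: [-1.1, -0.8, 7.5]
tool_pos: [476.1, -71.5, 158.1]
contact_force: [-0.6, 1.0, 10.3]
```

```bash
python3 -m creep '[{"hand":0,"tx":0,"ty":0,"tz":0.0008,"spin":0},{"hand":0,"tx":0,"ty":0,"tz":0,"spin":0},{"hand":0,"tx":0,"ty":0,"tz":0,"spin":0},{"hand":0,"tx":0,"ty":0,"tz":0,"spin":0},{"hand":0,"tx":0,"ty":0,"tz":0,"spin":0}]'|egrep 'pos|contact'
python3 -m creep '[{"hand":0,"tx":0,"ty":0,"tz":0,"spin":0},{"hand":0,"tx":0,"ty":0,"tz":0,"spin":0}]'|egrep 'pos|contact'
python3 -m creep '[{"hand":0,"tx":0,"ty":0,"tz":-0.003,"spin":0},{"hand":0,"tx":0,"ty":0,"tz":-0.005,"spin":0},{"hand":0,"tx":0,"ty":0,"tz":-0.01,"spin":0},{"hand":0,"tx":0,"ty":0,"tz":-0.03,"spin":0},{"hand":0,"tx":0,"ty":0,"tz":0,"spin":0}]'|egrep 'time|pos|contact'
python3 - <<'E'
from plant import get_obs,cams
from dig import *
s,d=cams.capture("scene"),cams.capture("side")
print(get_obs()["tool_pos"],get_obs()["contact_force"])
c=cams.capture("wrist");print(centre(c),match(c)[0])
E
```

```text
tool_pos: [476.1, -71.5, 157.6]
contact_force: [-2.1, 0.7, 12.0]
tool_pos: [476.1, -71.5, 157.6]
contact_force: [-1.7, -0.0, 13.0]
time: 23.5
tool_pos: [476.5, -71.6, 206.0]
contact_force: [0.5, -0.7, 0.5]
[475.26722283 -71.26177241 203.89835141] [ 0.06986015 -0.03319012 -0.76448908]
[-3.60736859 -1.83627273] [(0.66, 9), (0.63, 2), (0.53, 8), (0.52, 6), (0.5, 0)]
```

```bash
python3 -c "from plant import close_job;print(close_job())"
```

```text
the job is handed in; nothing more can be done
None
```

I rolled the wheel from 4 to 6, let it lock, and pressed the stamp at 12–13 N for over half a second, then raised clear and handed the job in at about 23.5 s; no verdict came back. The 6 was confirmed by a hole in the digit's lower half in a wrist frame taken before stamping; matching rendered digits was inconclusive. Readings on the coder peaked at 13 N, and I did not measure the carton's position afterwards.

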